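# Load a choke into the spring-fed feeder

### The job

The spring-fed feeder with the orange catches holds one blue choke. Take the loose blue choke and load it on top of that one: push it straight down against the spring until both catches have snapped over its top and keep it in, then let go. Leave the green and yellow chokes and the white jar where they stand.

Things in the scene. Friction and masses are not known exactly. Their poses are not given: they have to be found in the camera images.
- choke_blue_center (a point): the part to load: a solid round potted choke, blue plastic shell with black resin top and a brass dot in the middle (top ring in the shell colour), 46 mm diameter, 26 mm high, 0.1 kg, standing upright, on the bench. Point: its centre, 13 mm above its underside; z up along its axis.
- choke_loaded_center (a point): the blue choke already in the feeder: same make (46 mm diameter, 26 mm high). Point: its centre. It is pressed up against the undersides of the catches by the follower.
- choke_green_center (a point): bystander: a solid round potted choke, green plastic shell with black resin top and a brass dot in the middle (top ring in the shell colour), 46 mm diameter, 26 mm high, 0.1 kg, standing upright. Point: its centre.
- choke_yellow_center (a point): bystander: a solid round potted choke, yellow plastic shell with black resin top and a brass dot in the middle (top ring in the shell colour), 46 mm diameter, 26 mm high, 0.1 kg, standing upright. Point: its centre.
- flux_jar: bystander: white screw-lid jar, 46 mm diameter, 36 mm high. Origin: centre of its underside.
- feeder_mouth (a point): on the axis of the feeder's 50 mm wide shaft, at the height of the undersides of the two orange catches, 88 mm above the bench; z up, x and y are the feeder's. A choke is held when its top is below this point. Catches: on the +x and -x sides, 14 mm wide, noses 19 mm from the axis, ramps rising outward to 14 mm above the point; the choke pushes them aside (1 to 2 N each).
- follower (a joint): travel of the spring follower under the stack, m: 0 at the start with one choke in, grows downward, 0.026 with two chokes held under the catches, stop at 0.036. Spring push about 4 N at 0, 7 N at 0.026; with the catches, pushing the choke in takes about 5 to 12 N.
- feeder: the feeder, fixed: grey base 120 x 100 x 12 mm; origin: centre of its underside. Four 8 mm guide rods at x = +-25, y = +-16 mm, straight to z = 96, then bent outward as a lead-in to z = 109. Plates and catch housings at x = +-34 to 60 mm, up to z = 98. The +y and -y sides are open above the base, 41 mm wide between rods: fingers closing along its y can go down there with the choke.
There are look-alikes about, which are no part of the job. Leave any pink look-alike of the part that bears choke_blue_center alone.

How it is judged:
At the end, for the whole second after the job is handed in: Loose blue choke level (10 degrees) in the shaft on the first one, both within 8 mm of the axis, its top 4 mm above to 10 mm below the catches' undersides, follower more than 20 mm down and still; green and yellow chokes and jar within 30 mm of their starts (horizontal distance between each of choke_blue_center, choke_loaded_center and feeder_mouth below 0.008 m and z of choke_blue_center in the frame of feeder_mouth between -0.023 and -0.009 m and angle between choke_blue_center's own z axis and vertical below 0.17 rad and z of choke_loaded_center in the frame of choke_blue_center below -0.02 m and value of joint follower above 0.02 m and distance of each of choke_green_center, choke_yellow_center, flux_jar from where it was at the start of the episode below 0.03 m and velocity of joint follower between -0.01 and 0.01 m/s); the robot touches nothing.
It fails at once if the green or yellow choke or the white jar is moved by more than 50 mm (distance of any of choke_green_center, choke_yellow_center, flux_jar from where it was at the start of the episode above 0.05 m).
It also fails if it takes over 32 s, if anything falls off the work surface, if the arm or the gripper's body presses on something with over 40 N, if the wrist force passes 120 N, or if a joint passes its speed limit or range.

### The arm

A 6-joint arm with a two-finger parallel gripper is mounted at the origin on a cart in front of the work surface, level with it; the furniture and walls round the work are solid. World frame = base frame: x ahead of the robot, y to its left, z up, the work surface at z = 0. Lengths are in m, angles in rad, forces in N, time in s.
With the tool pointing down it reaches from about 0.325 to 0.75 m from the base axis. Payload 7.6 kg.
Tool frame: the origin (TCP) lies where the fingers leave the gripper's body, on its centre line; the fingertips stand 73 mm ahead of it and the grasp point (between the pads) lies 54 mm ahead of it; y points along the fingers, z is the direction in which the jaws open and shut, and the axes are right-handed (so a half turn about y gives the same grasp; the last joint's range is limited). The gripper opens to 85 mm and grips with 20 to 120 N. Pads are 22 mm wide; open, the fingers measure 114 mm over their backs; the gripper's body (76 mm by 85 mm) begins 54 mm behind the grasp point. The pads swing forward as they close: fully open they stand 13 mm farther back than shut.
Start: joints at [1.129, 0.052, 1.401, -0, 1.689, -0.07], TCP at [0.191, 0.489, 0.304] pointing down, gripper open.
Joint ranges: [-2.9, 2.9], [-0.91, 2.17], [0.12, 2.37], [-1.06, 4.2], [0.26, 2.73], [-2.93, 2.93]. Speed limits (rad/s): [2.57, 2.57, 3.01, 3.14, 3.14, 3.14].

### API

Orientations are given as a unit quaternion [w, x, y, z].
In Python, from workcell import r, eyes, workorder, models gives the robot as it stands.
- The arm moves only by the tool play_rows, never from a script. Its argument "moves" is a list of rows, each a list of 3 entries, a list of its own where there are three numbers: the closure, from -1 (fully open) to 1 (shut), then the shift along the tool's x, y, z in mm, then the turn, a rotation vector about the tool's x, y, z in degrees. A call has 1 to 5 rows; each row is the pose to reach, as a shift and turn from the pose measured when the call began, along the tool's axes at that moment; what a row does not reach only later rows make up. A row lasts 1/10 s, in which the tool goes at most 50 mm and 8.59 degrees, less where a joint would pass 70% of its speed; a pose out of reach is approached as far as the arm can. A call with a gripper value outside its range is refused whole. The fingers move at their own pace and stop on an object; "squeeze" is the grip in N (left out, the last holds). Time passes only in rows, so rows that repeat a pose let the fingers close. It gives the time, the measured TCP pose, the force and the opening at its end, in the units of the state.
- r.sense(): the state, without advancing time (a new reading comes with each control period).
- eyes.grab_frame(name): name is "scene" or "top" or "wrist"; returns a dict with "color" (384x512x3 uint8, blue, green, red), "depth" (384x512 float32, m along the optical axis (not along the pixel's ray), 0 where there is no reading), "fovy" (degrees; the focal length in pixels is half the picture's height over the tangent of half this angle, whatever the lens; pixels are square), "cx", "cy" (the principal point, pixels), "R" (3x3) and "t" (3): a world point X has camera coordinates R X + t. Camera axes: x right, y down, z forward; pixel columns grow to the right and rows downward; lengths in m; the calibration is good to about 2 mm. A picture is of the moment at which its call begins.
- workorder.close_job(): hands the job in, once; it reports no verdict.
Trained networks look in a picture, given as the dict that the camera call returned (one of the last four; its "shot" number tells which), for a name from the list of things; names that differ only in an ending like _2 or _b are one class to them, and where a whole thing is asked for, a point or a joint stands for the part that bears it (a point fixed in the world has none). Each returns a list of dicts, best first, with "score" (0 to 1); they miss things now and then, are a little off and sometimes report something else, mostly with a low value. They report only what shows in the picture. A call takes as long as a camera call. They do not tell look-alikes from the thing itself.
- models.regions_of(picture, name): "pixels" (384x512 bool, what is visible of it).
- models.tip_of(picture, name): "position" ([x, y, z] in m, in the coordinates of the camera as it stood for that picture, good to about 4 mm: a listed point, or the origin of a listed thing).
The state is a dict: "t": time; "joint_positions": joint angles; "joint_vel": joint speeds; "effort": joint torques, N m; "tool_pos": TCP position; "orientation": TCP orientation; "wrist_force": force on the tool from outside, world axes, zero at the start; "torque": the same for the moment, N m; "finger_gap": opening from 0.0 (shut) to 1.0 (fully open).
Only numpy, scipy, OpenCV 4.12 (cv2) and the standard library are available. Lean on these libraries where they do the work, as an engineer would, in place of code of your own. Each camera call takes 0.05 s, during which the arm holds its last target. There are 200 camera calls.

## Working session

There is one attempt and no reset: what is moved stays moved. The work goes in short steps, Python scripts to look and compute and a tool call to move; the robot and the scene stay as the last step left them, time stands still between calls to the robot, and variables do not carry over. Pictures are saved under pics/ and viewed, about 8 in all and at most 12, crops included, and the job is handed in when it is done.

Besides the shell and the picture viewer there is one more tool, called after "Call:" as name([rows], argument=value, ...), one row to a line, values as JSON. play_rows: Moves the arm, as the interface text tells. Its arguments: {"type":"object","properties":{"moves":{"type":"array","items":{"type":"array"}},"squeeze":{"type":"number"}},"required":["moves"]}

```bash
mkdir -p pics
cat > h.py <<'E'
import numpy as np, cv2
from workcell import r, eyes, workorder, models
from scipy.spatial.transform import Rotation as Ro
def world(p,x): return np.array(p["R"]).T@(np.array(x)-np.array(p["t"]))
def K(p):
    f=p["color"].shape[0]/2/np.tan(np.radians(p["fovy"])/2); return f
def pix2w(p,mask):
    v,u=np.nonzero(mask&(p["depth"]>0)); d=p["depth"][v,u]; f=K(p)
    c=np.c_[(u-p["cx"])*d/f,(v-p["cy"])*d/f,d]
    return (c-np.array(p["t"]))@np.array(p["R"])
def toolR():
    q=r.sense()["orientation"]; return Ro.from_quat([q[1],q[2],q[3],q[0]]).as_matrix()
E
python3 - <<'E'
from h import *
np.set_printoptions(precision=4,suppress=True)
s=r.sense(); print({k:np.round(v,3) for k,v in s.items()}); print(toolR())
ims=[]
for c in ["scene","top"]:
    p=eyes.grab_frame(c); ims.append(p["color"]); print(c,world(p,[0,0,0]))
    for n in ["choke_blue_center","choke_loaded_center","choke_green_center","choke_yellow_center","flux_jar","feeder_mouth","feeder"]:
        for o in models.tip_of(p,n)[:4]:
            print(n,round(o["score"],2),world(p,o["position"]))
cv2.imwrite("pics/a.png",cv2.resize(np.hstack(ims),(800,300),interpolation=cv2.INTER_AREA))
cv2.imwrite("pics/top.png",cv2.resize(ims[1],(800,600)))
E
```

```text
{'t': np.float64(0.0), 'joint_positions': array([ 1.129,  0.053,  1.402,  0.   ,  1.689, -0.07 ]), 'joint_vel': array([-0.001,  0.001, -0.001, -0.   , -0.002,  0.001]), 'effort': array([ -0.001, -38.167, -36.018,  -0.   ,   0.006,  -0.   ]), 'tool_pos': array([0.191, 0.489, 0.303]), 'orientation': array([-0.694,  0.695, -0.131,  0.131]), 'wrist_force': array([0.613, 0.347, 0.734]), 'torque': array([-0.035,  0.013, -0.047]), 'finger_gap': np.float64(1.0)}
[[ 0.9317 -0.0007  0.3633]
 [-0.3633 -0.0014  0.9317]
 [-0.0001 -1.     -0.0016]]
scene [0.0864 0.8355 0.546 ]
choke_blue_center 0.7 [0.655  0.3736 0.0106]
choke_blue_center 0.69 [0.6669 0.173  0.0133]
choke_blue_center 0.61 [0.6652 0.2928 0.0174]
choke_loaded_center 0.56 [0.5309 0.3944 0.0756]
choke_green_center 0.92 [0.5084 0.213  0.0147]
flux_jar 0.9 [0.4001 0.3028 0.0017]
feeder_mouth 0.74 [0.5265 0.3932 0.0845]
feeder 0.89 [ 0.5246  0.3927 -0.0018]
top [0.4808 0.244  0.9494]
choke_blue_center 0.9 [0.6566 0.2922 0.0128]
choke_blue_center 0.56 [0.6547 0.3749 0.0103]
choke_blue_center 0.53 [0.6687 0.1714 0.0137]
choke_loaded_center 0.68 [0.5273 0.3913 0.0743]
choke_green_center 0.86 [0.505  0.2123 0.0125]
choke_yellow_center 0.68 [0.5277 0.0717 0.0142]
flux_jar 0.83 [0.3966 0.3011 0.0043]
feeder_mouth 0.81 [0.5245 0.3882 0.0872]
feeder 0.86 [ 0.5229  0.3944 -0.004 ]
```

View pics/a.png

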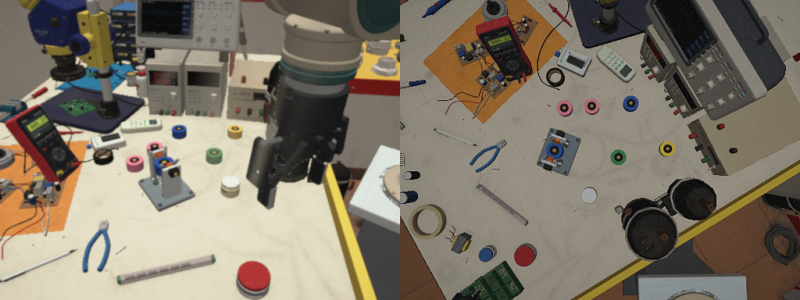

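View pics/top.png

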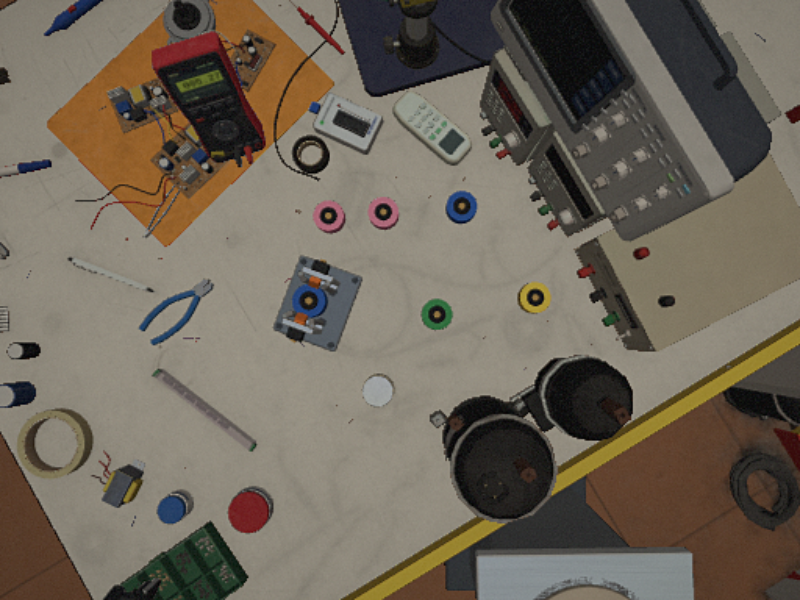

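The top picture shows the loose blue choke at (461,207) and two pink look-alikes at (328,216) and (384,212). The feeder, with the loaded blue choke, is at (310,300), green at (437,314), yellow at (535,297) and the jar at (378,391). Next I'll refine the choke centre and the feeder's heading.

```bash
cat > m.py <<'E'
from h import *
np.set_printoptions(precision=4,suppress=True)
def circ(P):
    (c,rad)=cv2.minEnclosingCircle(P[:,:2].astype(np.float32)); return np.array(c),rad
def look(c,near):
    p=eyes.grab_frame(c); W=pix2w(p,p["depth"]>=-1).reshape(-1,3)
    v,u=np.nonzero(p["depth"]>0); hsv=cv2.cvtColor(p["color"],cv2.COLOR_BGR2HSV)[v,u].astype(int)
    sel=(np.hypot(*(W[:,:2]-near).T)<.06)
    b=sel&(hsv[:,0]>98)&(hsv[:,0]<122)&(hsv[:,1]>150)
    if b.sum()>20:
        h=np.percentile(W[b,2],85); t=b&(abs(W[:,2]-h)<.003)
        print(c,"blue n",b.sum(),"top z",h,"circle",*circ(W[t]),"mean",W[t].mean(0))
    o=sel&(hsv[:,0]>5)&(hsv[:,0]<20)&(hsv[:,1]>150)&(hsv[:,2]>90)&(W[:,2]>.07)
    if o.sum()>10:
        _,l,ce=cv2.kmeans(W[o].astype(np.float32),2,None,(3,50,1e-5),5,0)
        d=ce[0]-ce[1]; d=d*np.sign(d[0]); print(c,"catches",ce.tolist(),"mid",ce.mean(0),"ang",np.degrees(np.arctan2(d[1],d[0])))
    return p,W
E
python3 - <<'E'
from m import *
for c in ["scene","top"]:
    p,W=look(c,[.668,.172]); p,W=look(c,[.526,.391])
    sel=(np.hypot(*(W[:,:2]-[.525,.393]).T)<.085)&(W[:,2]>.006)&(W[:,2]<.018)
    print("base rect",cv2.minAreaRect(W[sel][:,:2].astype(np.float32)))
    # obstacles near the blue choke
    d=np.hypot(*(W[:,:2]-[.668,.172]).T); s=(d>.03)&(d<.16)&(W[:,2]>.03)
    if s.any(): i=np.argsort(d[s])[:200:40]; print("near",W[s][i])
E
```

```text
scene blue n 175 top z 0.025344968827937818 circle [0.6629 0.177 ] 0.02194870077073574 mean [0.6617 0.1817 0.0248]
scene blue n 158 top z 0.08780472948812792 circle [0.5268 0.394 ] 0.022689851000905037 mean [0.5325 0.3942 0.0871]
scene catches [[0.5016891956329346, 0.40215373039245605, 0.09742940217256546], [0.5480755567550659, 0.3847183883190155, 0.09459781646728516]] mid [0.5249 0.3934 0.096 ] ang -20.599842
base rect ((0.5241708755493164, 0.3932161033153534), (0.09965686500072479, 0.12122739106416702), 69.0963134765625)
near [[0.7302 0.1151 0.087 ]
 [0.743  0.119  0.0929]
 [0.7029 0.0808 0.2491]
 [0.7106 0.0825 0.2434]
 [0.7194 0.0861 0.2496]]
top blue n 207 top z 0.027996407639586815 circle [0.6643 0.1753] 0.02204262651503086 mean [0.6644 0.1756 0.0269]
top blue n 233 top z 0.08998283486478523 circle [0.5252 0.3915] 0.022520897909998894 mean [0.525  0.3912 0.089 ]
top catches [[0.5506311058998108, 0.38153350353240967, 0.09824644774198532], [0.4988802373409271, 0.40165260434150696, 0.09755627065896988]] mid [0.5248 0.3916 0.0979] ang -21.244507
base rect ((0.5175978541374207, 0.3878213167190552), (0.11440769582986832, 0.13111354410648346), 69.35708618164062)
near [[0.7312 0.1133 0.0906]
 [0.7433 0.1186 0.0337]
 [0.7464 0.1136 0.0309]
 [0.7281 0.0935 0.2475]
 [0.7391 0.1016 0.1002]]
```

Run:
```python
from m import *
s=r.sense()
ims=[]
for c in ["scene","top","wrist"]:
    p=eyes.grab_frame(c); im=p["color"].copy()
    print(c,"R",p["R"],"pos",world(p,[0,0,0]),p["fovy"])
    for X in [s["tool_pos"],[.664,.1755,.026],[.525,.392,.088],[.397,.301,.036],[0.3,0.2,0],[0.4,0.2,0]]:
        q=np.array(p["R"])@np.array(X)+p["t"]; uv=K(p)*q[:2]/q[2]+[p["cx"],p["cy"]]; print(X,uv)
        if abs(uv).max()<2000: cv2.circle(im,tuple(int(x) for x in uv),4,(0,255,255),-1)
    ims.append(im)
cv2.imwrite("pics/b.png",np.vstack([np.hstack([cv2.resize(i,(400,300)) for i in ims[:2]]),np.hstack([cv2.resize(ims[2],(400,300)),np.zeros((300,400,3),np.uint8)])]))
```

```text
scene R [[-0.8015 -0.598   0.0078]
 [-0.3363  0.4399 -0.8327]
 [ 0.4945 -0.67   -0.5537]] pos [0.0864 0.8355 0.546 ] 48.91107940397045
[0.1907 0.4891 0.3039] [382.4221 199.8097]
[0.664, 0.1755, 0.026] [229.4696 164.056 ]
[0.525, 0.392, 0.088] [210.0809 206.8251]
[0.397, 0.301, 0.036] [294.9858 230.7379]
[0.3, 0.2, 0] [363.1081 237.7865]
[0.4, 0.2, 0] [318.9982 218.782 ]
top R [[-0.0151 -0.9999  0.0005]
 [-0.9981  0.015  -0.0596]
 [ 0.0596 -0.0014 -0.9982]] pos [0.4808 0.244  0.9494] 50.991153887222225
[0.1907 0.4891 0.3039] [111.7756 400.73  ]
[0.664, 0.1755, 0.026] [294.8041 132.0197]
[0.525, 0.392, 0.088] [197.0259 192.0491]
[0.397, 0.301, 0.036] [241.6853 249.3303]
[0.3, 0.2, 0] [286.5065 289.204 ]
[0.4, 0.2, 0] [285.7363 245.9463]
wrist R [[ 0.3637  0.9315 -0.001 ]
 [ 0.8888 -0.3467  0.2998]
 [ 0.2789 -0.1099 -0.954 ]] pos [0.1195 0.5165 0.3741] 66.94980478084713
[0.1907 0.4891 0.3039] [260.43   360.6223]
[0.664, 0.1755, 0.026] [192.4    470.5466]
[0.525, 0.392, 0.088] [281.9112 424.1939]
[0.397, 0.301, 0.036] [190.6322 344.1255]
[0.3, 0.2, 0] [108.5145 297.1305]
[0.4, 0.2, 0] [139.9081 345.8886]
```

View pics/b.png

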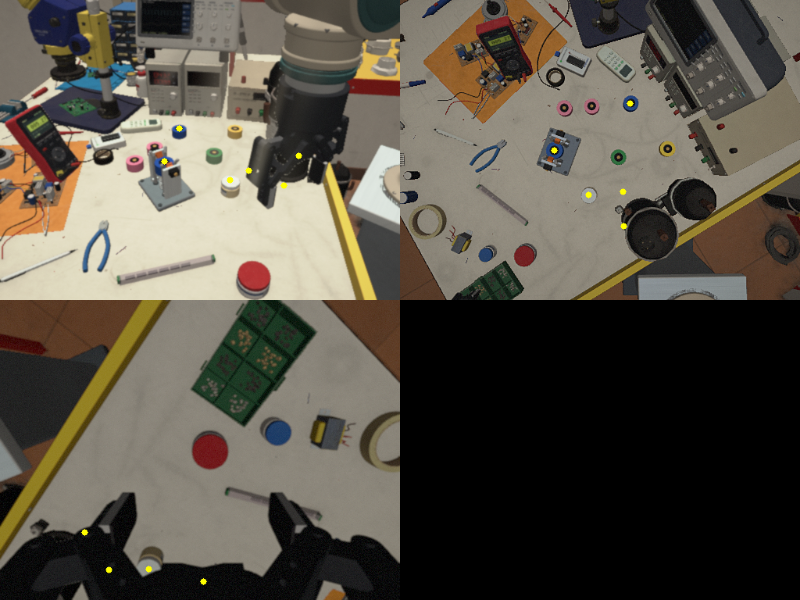

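The projections match the scene and wrist views. The two dark cylinders in the top view, at (500,465) and (585,400), are unexplained, so I'll check their depth.

Run:
```python
from m import *
p=eyes.grab_frame("top"); f=K(p)
for u,v in [(500,465),(450,465),(585,400),(480,415),(437,418),(520,395),(615,400)]:
    u=int(u*.64);v=int(v*.64); d=p["depth"][v,u]; print(u,v,d,world(p,[(u-p["cx"])*d/f,(v-p["cy"])*d/f,d]))
```

```text
320 297 0.6793889 [0.3357 0.1558 0.2603]
288 297 0.7118916 [0.3296 0.2081 0.2273]
374 256 0.6826715 [0.403  0.0628 0.2611]
307 265 0.7696025 [0.3779 0.168  0.1724]
279 267 0.9133846 [0.3551 0.2174 0.0269]
332 252 0.7706173 [0.4019 0.1197 0.1729]
393 256 0.68155 [0.4027 0.0309 0.2623]
```

The cylinders are tall binoculars, about 0.26 m high, near (0.34,0.16) and (0.40,0.06). My route keeps to the far side of them. The tool heading already matches the feeder's -21°.

Call:
play_rows([
  [-1, [50, 0, 0], [0, 0, 0]],
  [-1, [100, 0, -15], [0, 0, 0]],
  [-1, [150, 0, -30], [0, 0, 0]],
  [-1, [198, 0, -40], [0, 0, 0]],
  [-1, [246, 0, -50], [0, 0, 0]],
])

```text
t: 1.7
tool_pos: [0.401, 0.3531, 0.3042]
orientation: [0.695, -0.695, 0.13, -0.131]
wrist_force: [-0.4, 0.6, 0.8]
finger_gap: 1.002
```

Call:
play_rows([
  [-1, [48, 0, -10], [0, 0, 0]],
  [-1, [96, 10, -20], [0, 0, 0]],
  [-1, [144, 20, -30], [0, 0, 0]],
  [-1, [192, 30, -40], [0, 0, 0]],
  [-1, [240, 45, -50], [0, 0, 0]],
])

```text
t: 2.2
tool_pos: [0.6064, 0.2192, 0.2602]
orientation: [0.695, -0.694, 0.13, -0.131]
wrist_force: [-0.3, 0.5, 0.7]
finger_gap: 1.003
```

```bash
cat >> m.py <<'E'
def rel(x,y):
    s=r.sense(); R=toolR(); d=R.T@(np.array([x,y,s["tool_pos"][2]])-s["tool_pos"]); return d*1000
E
python3 - <<'E'
from m import *
s=r.sense(); print(s["t"],s["tool_pos"],rel(.664,.1755)); print(toolR())
p,W=look("wrist",[.664,.1755])
for o in models.tip_of(p,"choke_blue_center"): print(o["score"],world(p,o["position"]))
cv2.imwrite("pics/w1.png",p["color"])
E
```

```text
2.2 [0.6064 0.2192 0.2602] [ 69.5114   0.0711 -19.7801]
[[ 0.9316  0.002   0.3634]
 [-0.3634  0.001   0.9316]
 [ 0.0015 -1.      0.0017]]
wrist blue n 881 top z 0.026729659777459027 circle [0.6649 0.1738] 0.02215663343667984 mean [0.664  0.1745 0.0261]
0.93 [0.6556 0.3719 0.0146]
0.88 [0.6671 0.17   0.0174]
0.78 [0.6587 0.2907 0.0143]
0.22 [0.5291 0.0686 0.0152]
```

View pics/w1.png

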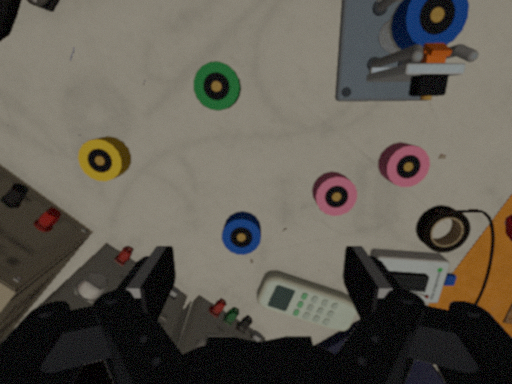

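The wrist view shows the blue choke at (241,232) between the fingers, with the space beside it clear. The pinks are at (336,195) and (405,165). The choke measures (0.6645,0.1742), top z 0.026.

Call:
play_rows([
  [-1, [40, 20, -12], [0, 0, 0]],
  [-1, [70.4, 50, -20.8], [0, 0, 0]],
  [-1, [70.4, 85, -20.8], [0, 0, 0]],
  [-1, [70.4, 120, -20.8], [0, 0, 0]],
  [-1, [70.4, 120, -20.8], [0, 0, 0]],
])

```text
t: 2.8
tool_pos: [0.6619, 0.1704, 0.128]
orientation: [-0.692, 0.697, -0.138, 0.127]
wrist_force: [-1.4, 0.6, -1.9]
finger_gap: 1.001
```

Run:
```python
from m import *
s=r.sense(); print(s["t"],s["tool_pos"],s["wrist_force"],rel(.6645,.1742)); print(toolR())
```

```text
2.8 [0.6619 0.1704 0.128 ] [-1.3912  0.5681 -1.8529] [ 0.9855 -0.06    4.4781]
[[ 0.9295 -0.0165  0.3684]
 [-0.3685 -0.0047  0.9296]
 [-0.0136 -0.9999 -0.0104]]
```

Call:
play_rows([
  [-1, [1, 20, 4], [0, 0, 0]],
  [-1, [1, 20, 4], [0, 0, 0]],
  [-1, [1, 20, 4], [0, 0, 0]],
])

```text
t: 3.1
tool_pos: [0.6642, 0.1742, 0.1099]
orientation: [-0.692, 0.697, -0.137, 0.127]
wrist_force: [-0.1, -0.2, 0.3]
finger_gap: 0.996
```

Run:
```python
from m import *
s=r.sense(); print(s["t"],s["tool_pos"],s["wrist_force"],s["joint_positions"],s["joint_vel"],rel(.6645,.1742)); print(toolR())
R=toolR(); T=np.c_[[.9317,-.3633,0],[0,0,-1],[.3633,.9317,0]]
print("turn to fix deg",np.degrees(Ro.from_matrix(R.T@T).as_rotvec()))
```

```text
3.1 [0.6642 0.1742 0.1099] [-0.0621 -0.1591  0.2793] [ 0.2031  0.6422  1.0622 -0.0013  1.4528 -0.9909] [-0.005  -0.0181 -0.0192  0.0006 -0.006   0.0012] [ 0.2342 -0.004   0.1123]
[[ 0.9298 -0.015   0.3678]
 [-0.3679 -0.0044  0.9299]
 [-0.0124 -0.9999 -0.0096]]
turn to fix deg [ 0.5483 -0.2812 -0.7099]
```

Call:
play_rows([
  [-1, [0.3, 15, 0.1], [0.5, -0.3, -0.7]],
  [-1, [0.3, 28, 0.1], [0.5, -0.3, -0.7]],
  [-1, [0.3, 36, 0.1], [0.5, -0.3, -0.7]],
  [-1, [0.3, 36, 0.1], [0.5, -0.3, -0.7]],
  [-1, [0.3, 36, 0.1], [0.5, -0.3, -0.7]],
])

```text
t: 3.6
tool_pos: [0.6641, 0.174, 0.0742]
orientation: [-0.695, 0.695, -0.131, 0.131]
wrist_force: [0.3, -0.2, -0.1]
finger_gap: 1.001
```

Call:
play_rows([
  [0.3, [0, 0, 0], [0, 0, 0]],
  [0.3, [0, 0, 0], [0, 0, 0]],
  [0.6, [0, 0, 0], [0, 0, 0]],
  [1, [0, 0, 0], [0, 0, 0]],
  [1, [0, 0, 0], [0, 0, 0]],
], squeeze=50)

```text
t: 4.1
tool_pos: [0.6646, 0.1741, 0.0751]
orientation: [-0.695, 0.695, -0.13, 0.131]
wrist_force: [-0.4, -0.1, 4.4]
finger_gap: 0.519
```

Call:
play_rows([
  [1, [0, 0, 0], [0, 0, 0]],
  [1, [0, 0, 0], [0, 0, 0]],
  [1, [0, 0, 0], [0, 0, 0]],
])

```text
t: 4.4
tool_pos: [0.6646, 0.1741, 0.0752]
orientation: [-0.695, 0.695, -0.13, 0.131]
wrist_force: [-0.0, 0.3, 2.1]
finger_gap: 0.521
```

Call:
play_rows([
  [1, [0, -15, 0], [0, 0, 0]],
  [1, [0, -50, 0], [0, 0, 0]],
  [1, [0, -95, 0], [0, 0, 0]],
  [1, [0, -140, 0], [0, 0, 0]],
  [1, [-10, -150, 15], [0, 0, 0]],
])

```text
t: 4.9
tool_pos: [0.6623, 0.1905, 0.2337]
orientation: [0.696, -0.693, 0.127, -0.136]
wrist_force: [-0.6, -0.7, -0.5]
finger_gap: 0.517
```

Call:
play_rows([
  [1, [-35, 0, 33], [0, 0, 0]],
  [1, [-70, 0, 68], [0, 0, 0]],
  [1, [-105, 0, 103], [0, 0, 0]],
  [1, [-138, 0, 134], [0, 0, 0]],
  [1, [-138, 0, 134], [0, 0, 0]],
])

```text
t: 5.4
tool_pos: [0.5791, 0.3714, 0.2325]
orientation: [0.697, -0.694, 0.126, -0.132]
wrist_force: [-0.1, -0.9, -0.8]
finger_gap: 0.524
```

Call:
play_rows([
  [1, [0, 0, 0], [0, 0, 0]],
  [1, [0, 0, 0], [0, 0, 0]],
])

```text
t: 5.6
tool_pos: [0.5789, 0.3714, 0.232]
orientation: [0.697, -0.694, 0.126, -0.132]
wrist_force: [-0.4, -0.5, -1.1]
finger_gap: 0.521
```

Run:
```python
from m import *
s=r.sense(); print(s["t"],s["tool_pos"],s["finger_gap"],s["wrist_force"],rel(.525,.391)); R=toolR(); print(R)
p,W=look("wrist",[.525,.391])
for n in ["feeder_mouth","choke_loaded_center","choke_blue_center"]:
  for o in models.tip_of(p,n)[:3]: w=world(p,o["position"]); print(n,o["score"],w,"tool",R.T@(w-s["tool_pos"]))
cv2.imwrite("pics/w2.png",p["color"])
```

```text
5.6 [0.5789 0.3714 0.232 ] 0.5205246626268757 [-0.4132 -0.5412 -1.1299] [-57.3173  -0.4491  -0.9658]
[[ 0.9336  0.0091  0.3583]
 [-0.3584  0.002   0.9336]
 [ 0.0077 -1.      0.0052]]
wrist blue n 6398 top z 0.18544802370418137 circle [0.5743 0.3726] 0.02259986847639084 mean [0.5694 0.3751 0.1831]
wrist catches [[0.5003560781478882, 0.4001927673816681, 0.09775469452142715], [0.551023006439209, 0.3809317350387573, 0.10220806300640106]] mid [0.5257 0.3906 0.1   ] ang -20.814299
choke_loaded_center 0.71 [0.5282 0.3914 0.0782] tool [-0.0557  0.1534 -0.0002]
choke_blue_center 0.58 [0.5786 0.3672 0.1707] tool [ 0.0008  0.0614 -0.0043]
choke_blue_center 0.53 [0.5031 0.2136 0.0154] tool [-0.0158  0.2156 -0.1755]
choke_blue_center 0.49 [0.6553 0.3706 0.0126] tool [0.07   0.2202 0.0255]
```

View pics/w2.png

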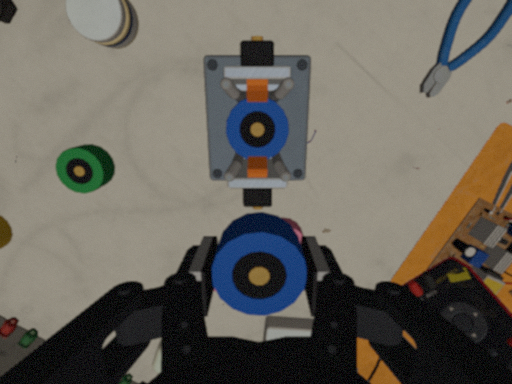

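The held choke's brass dot is at (259,276) and the loaded one's at (257,129), with the catches at (257,91) and (257,167). I'll backproject the dots to get the offset to the feeder axis.

```bash
cat >> m.py <<'E'
T0=np.c_[[.9317,-.3633,0],[0,0,-1],[.3633,.9317,0]]
def onplane(p,uv,z):
    d=np.array(p["R"]).T@np.array([(uv[0]-p["cx"])/K(p),(uv[1]-p["cy"])/K(p),1]); c=world(p,[0,0,0]); return c+d*(z-c[2])/d[2]
def dot(p,near,rad=14):
    m=np.zeros(p["depth"].shape,np.uint8); cv2.circle(m,near,rad,1,-1)
    h=cv2.cvtColor(p["color"],cv2.COLOR_BGR2HSV); m&=((h[...,0]>10)&(h[...,0]<28)&(h[...,1]>80)&(h[...,2]>80)).astype(np.uint8)
    M=cv2.moments(m,True); return np.array([M["m10"]/M["m00"],M["m01"]/M["m00"]])
E
python3 - <<'E'
from m import *
p=eyes.grab_frame("wrist"); s=r.sense(); R=toolR()
a=dot(p,(259,276),16); b=dot(p,(257,129),12); zt=s["tool_pos"][2]-.049
for u,z in((a,zt),(b,.088)):
    w=onplane(p,u,z); print(u,p["depth"][int(u[1]),int(u[0])],w,"tool mm",R.T@(w-s["tool_pos"])*1000)
A=onplane(p,a,zt);B=onplane(p,b,.088); print("shift tool mm",R.T@(B-A)*1000, "ideal-axes",T0.T@(B-A)*1000)
print("turn fix",np.degrees(Ro.from_matrix(R.T@T0).as_rotvec()))
E
```

```text
[258.8861 275.7627] 0.136424 [0.5819 0.3692 0.1835] tool mm [ 2.0335 49.0165 -0.6004]
[257.5765 127.3353] 0.21013999 [0.5257 0.3904 0.088 ] tool mm [-58.8396 143.9647  -1.6019]
shift tool mm [-60.8731  94.9482  -1.0015] ideal-axes [-60.0593  95.4691  -0.6475]
turn fix [-0.3352  0.1925  0.489 ]
```

Call:
play_rows([
  [1, [-30, 0, -0.5], [-0.3, 0.2, 0.5]],
  [1, [-59.6, 0, -0.5], [-0.3, 0.2, 0.5]],
  [1, [-59.6, 10, -0.5], [-0.3, 0.2, 0.5]],
  [1, [-59.6, 20, -0.5], [-0.3, 0.2, 0.5]],
  [1, [-59.6, 20, -0.5], [-0.3, 0.2, 0.5]],
])

```text
t: 6.35
tool_pos: [0.5243, 0.3904, 0.2094]
orientation: [-0.694, 0.696, -0.132, 0.13]
wrist_force: [0.2, 0.5, -1.1]
finger_gap: 0.522
```

Call:
play_rows([
  [1, [0, 0, 0], [0, 0, 0]],
])

```text
t: 6.45
tool_pos: [0.525, 0.3897, 0.2091]
orientation: [-0.694, 0.696, -0.133, 0.131]
wrist_force: [0.5, -0.2, -0.4]
finger_gap: 0.519
```

```bash
cat > st.py <<'E'
from m import *
s=r.sense(); R=toolR(); print(s["t"],s["tool_pos"],s["finger_gap"],s["wrist_force"])
tgt=np.array([.5257,.3904,0])-2.0e-3*T0[:,0]+.6e-3*T0[:,2]
print("to target",rel(*tgt[:2]),"turn fix",np.degrees(Ro.from_matrix(R.T@T0).as_rotvec()))
E
python3 st.py
```

```text
6.45 [0.525  0.3897 0.2091] 0.5194127631046604 [ 0.5246 -0.2352 -0.4153]
to target [-1.6353 -0.0007  1.4448] turn fix [ 0.1747 -0.1371 -0.1298]
```

Call:
play_rows([
  [1, [-1.6, 8, 1.4], [0.2, -0.1, -0.1]],
  [1, [-1.6, 16, 1.4], [0.2, -0.1, -0.1]],
  [1, [-1.6, 24, 1.4], [0.2, -0.1, -0.1]],
  [1, [-1.6, 32, 1.4], [0.2, -0.1, -0.1]],
  [1, [-1.6, 32, 1.4], [0.2, -0.1, -0.1]],
], squeeze=70)

```text
t: 6.95
tool_pos: [0.5235, 0.3912, 0.175]
orientation: [-0.694, 0.695, -0.132, 0.13]
wrist_force: [0.3, -0.6, -0.7]
finger_gap: 0.518
```

Run:
```python
exec(open("st.py").read())
p=eyes.grab_frame("scene"); c=p["color"]; cv2.imwrite("pics/s3.png",cv2.resize(c[130:260,140:310],(680,520),interpolation=cv2.INTER_CUBIC))
```

```text
6.95 [0.5235 0.3912 0.175 ] 0.5180328721925386 [ 0.3274 -0.6227 -0.7163]
to target [ 0.394  -0.0023  0.6487] turn fix [ 0.1193 -0.0386 -0.1324]
```

View pics/s3.png

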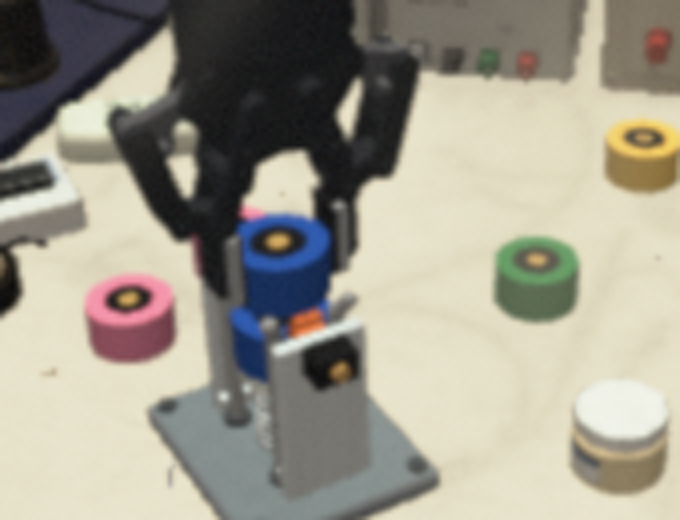

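The crop shows the held choke at (283,250) sitting level between the rods, right above the loaded one, with nothing snagged. I'll push down.

Call:
play_rows([
  [1, [0.4, 5, 0.6], [0.1, 0, -0.1]],
  [1, [0.4, 10, 0.6], [0.1, 0, -0.1]],
  [1, [0.4, 15, 0.6], [0.1, 0, -0.1]],
  [1, [0.4, 20, 0.6], [0.1, 0, -0.1]],
  [1, [0.4, 20, 0.6], [0.1, 0, -0.1]],
])

```text
t: 7.5
tool_pos: [0.5243, 0.3919, 0.1555]
orientation: [0.695, -0.695, 0.131, -0.131]
wrist_force: [2.8, 1.7, 0.3]
finger_gap: 0.515
```

```bash
python3 st.py
```

```text
7.5 [0.5243 0.3919 0.1555] 0.5153201929934308 [2.7575 1.7029 0.2739]
to target [-0.1677 -0.0004 -0.2834] turn fix [-0.0607 -0.0332  0.0214]
```

Call:
play_rows([
  [1, [0, 5, 0], [0, 0, 0]],
  [1, [0, 10, 0], [0, 0, 0]],
  [1, [0, 10, 0], [0, 0, 0]],
  [1, [0, 10, 0], [0, 0, 0]],
])

```text
t: 7.9
tool_pos: [0.5244, 0.3919, 0.1453]
orientation: [0.695, -0.695, 0.131, -0.131]
wrist_force: [1.1, 0.7, 2.7]
finger_gap: 0.513
```

Run:
```python
exec(open("st.py").read())
p=eyes.grab_frame("scene"); c=p["color"]; cv2.imwrite("pics/s4.png",cv2.resize(c[130:260,140:310],(680,520),interpolation=cv2.INTER_CUBIC))
```

```text
7.9 [0.5244 0.3919 0.1453] 0.5133359214408661 [1.1188 0.6969 2.7033]
to target [-0.215  -0.0003 -0.2674] turn fix [-0.0557 -0.0361  0.0176]
```

View pics/s4.png

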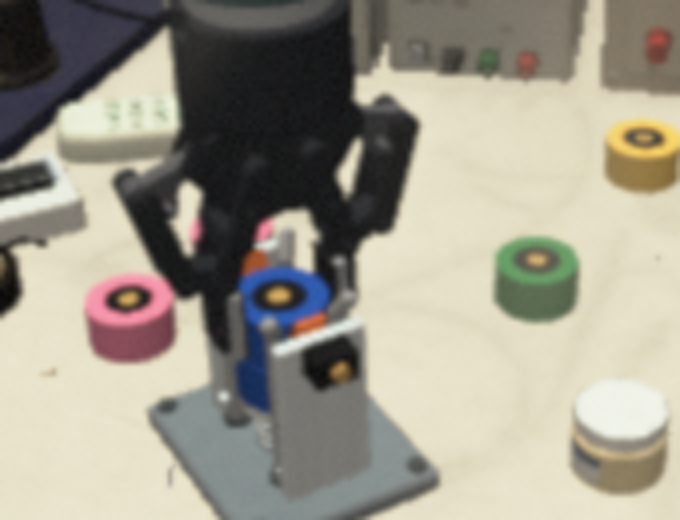

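The choke has entered between the catches, its dot now at (278,295), and the lower choke is going down with it. I'll keep pushing to slightly below the catches.

Call:
play_rows([
  [1, [-0.2, 5, -0.2], [0, 0, 0]],
  [1, [-0.2, 10, -0.2], [0, 0, 0]],
  [1, [-0.2, 14, -0.2], [0, 0, 0]],
  [1, [-0.2, 14, -0.2], [0, 0, 0]],
  [1, [-0.2, 14, -0.2], [0, 0, 0]],
])

```text
t: 8.45
tool_pos: [0.5243, 0.3918, 0.1319]
orientation: [0.695, -0.694, 0.131, -0.131]
wrist_force: [2.1, 0.3, 5.6]
finger_gap: 0.519
```

Run:
```python
exec(open("st.py").read())
p=eyes.grab_frame("scene"); c=p["color"]; cv2.imwrite("pics/s5.png",cv2.resize(c[130:260,140:310],(680,520),interpolation=cv2.INTER_CUBIC))
look("scene",[.526,.391])
```

```text
8.45 [0.5243 0.3918 0.1319] 0.5186974226492898 [2.0827 0.298  5.5558]
to target [-0.1514 -0.0004 -0.2146] turn fix [-0.0825 -0.0378  0.0452]
scene blue n 169 top z 0.08231033368218248 circle [0.5264 0.3927] 0.022857720032334328 mean [0.5333 0.3906 0.0819]
scene catches [[0.5437111854553223, 0.383117139339447, 0.09252370148897171], [0.5019107460975647, 0.4045575261116028, 0.09961766749620438]] mid [0.5228 0.3938 0.0961] ang -27.154306
```

View pics/s5.png

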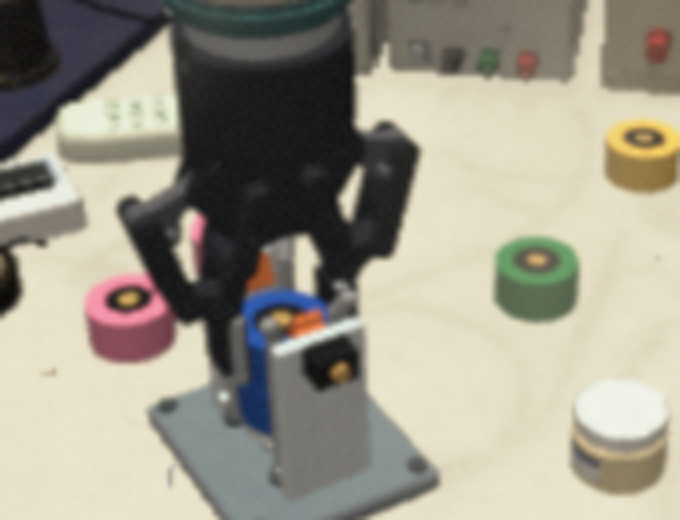

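The top now reads z 0.082, about 5 mm under the catches, and the near catch (310,322) has come out over the choke's top. I'll let go and look before retreating.

Call:
play_rows([
  [0.05, [0, 0, 0], [0, 0, 0]],
  [-0.1, [0, 0, 0], [0, 0, 0]],
  [-0.4, [0, 0, 0], [0, 0, 0]],
  [-0.4, [0, 0, 0], [0, 0, 0]],
  [-0.4, [0, 0, 0], [0, 0, 0]],
])

```text
t: 9.05
tool_pos: [0.524, 0.3917, 0.1314]
orientation: [0.695, -0.695, 0.131, -0.131]
wrist_force: [0.3, 0.1, -0.1]
finger_gap: 0.701
```

Run:
```python
exec(open("st.py").read())
look("scene",[.526,.391])
```

```text
9.05 [0.524  0.3917 0.1314] 0.7009383525801782 [ 0.2797  0.0602 -0.1119]
to target [0.0389 0.     0.0141] turn fix [-0.0287 -0.0361  0.0054]
scene blue n 237 top z 0.08740683148009115 circle [0.5266 0.3949] 0.022070694714784622 mean [0.5327 0.3949 0.087 ]
scene catches [[0.5467833280563354, 0.3835180699825287, 0.09461909532546997], [0.5030848979949951, 0.4036835730075836, 0.10023614764213562]] mid [0.5249 0.3936 0.0974] ang -24.771893
```

The top is holding at 0.087, the same as the loaded choke read originally. I'll retreat straight up and move back for a clear view.

Call:
play_rows([
  [-0.4, [0, -15, 0], [0, 0, 0]],
  [-0.4, [0, -45, 0], [0, 0, 0]],
  [-0.4, [0, -90, 0], [0, 0, 0]],
  [-0.4, [0, -135, 0], [0, 0, 0]],
  [-0.4, [0, -150, 0], [0, 0, 0]],
])

```text
t: 9.6
tool_pos: [0.5247, 0.3921, 0.2897]
orientation: [0.698, -0.692, 0.128, -0.134]
wrist_force: [-0.6, 0.2, 0.8]
finger_gap: 0.704
```

Call:
play_rows([
  [-0.4, [0, 0, 45], [0, 0, 0]],
  [-0.4, [0, 0, 90], [0, 0, 0]],
  [-0.4, [0, 0, 120], [0, 0, 0]],
  [-0.4, [0, 0, 120], [0, 0, 0]],
])

```text
t: 10.0
tool_pos: [0.5682, 0.5069, 0.2859]
orientation: [0.697, -0.693, 0.128, -0.131]
wrist_force: [-0.8, -0.5, -1.1]
finger_gap: 0.705
```

Run:
```python
exec(open("st.py").read())
ims=[]
for c in ["scene","top"]:
    p,_=look(c,[.526,.391])
    for n in ["choke_blue_center","choke_loaded_center","choke_green_center","choke_yellow_center","flux_jar"]:
        for o in models.tip_of(p,n)[:4]: print(n,round(o["score"],2),world(p,o["position"]))
    q=np.array(p["R"])@[.525,.391,.07]+p["t"]; u,v=(K(p)*q[:2]/q[2]+[p["cx"],p["cy"]]).astype(int)
    ims.append(cv2.resize(p["color"][v-45:v+45,u-40:u+40],(400,450),interpolation=cv2.INTER_CUBIC))
cv2.imwrite("pics/end.png",np.hstack(ims))
```

```text
10.0 [0.5682 0.5069 0.2859] 0.7045348621805406 [-0.7587 -0.5095 -1.0764]
to target [   0.4743   -0.6379 -123.4105] turn fix [-0.2971  0.123   0.1872]
scene blue n 231 top z 0.08749605955993472 circle [0.5257 0.3945] 0.021726077422499657 mean [0.5326 0.3946 0.0871]
scene catches [[0.5016033053398132, 0.40236830711364746, 0.09744871407747269], [0.5480833053588867, 0.38457515835762024, 0.09477245062589645]] mid [0.5248 0.3935 0.0961] ang -20.947496
choke_blue_center 0.67 [0.6543 0.3743 0.013 ]
choke_blue_center 0.42 [0.6617 0.2891 0.0141]
choke_loaded_center 0.72 [0.528  0.3928 0.0005]
choke_loaded_center 0.48 [0.5302 0.3973 0.0467]
choke_green_center 0.69 [0.5091 0.2171 0.0138]
choke_yellow_center 0.83 [0.5261 0.0637 0.015 ]
flux_jar 0.58 [0.396  0.3014 0.0013]
top blue n 273 top z 0.08984514495663924 circle [0.5255 0.3917] 0.02257656306028366 mean [0.526  0.3916 0.0889]
top catches [[0.5503539443016052, 0.3816438913345337, 0.09789369255304337], [0.49885493516921997, 0.40154361724853516, 0.09797263890504837]] mid [0.5246 0.3916 0.0979] ang -21.127024
choke_blue_center 0.79 [0.6551 0.3757 0.008 ]
choke_blue_center 0.67 [0.6585 0.2901 0.0118]
choke_blue_center 0.62 [0.5296 0.3885 0.0746]
choke_loaded_center 0.54 [0.5262 0.3942 0.046 ]
choke_green_center 0.79 [0.503  0.2146 0.008 ]
choke_yellow_center 0.86 [0.5274 0.0708 0.0146]
flux_jar 0.84 [0.3947 0.2999 0.0026]
```

View pics/end.png

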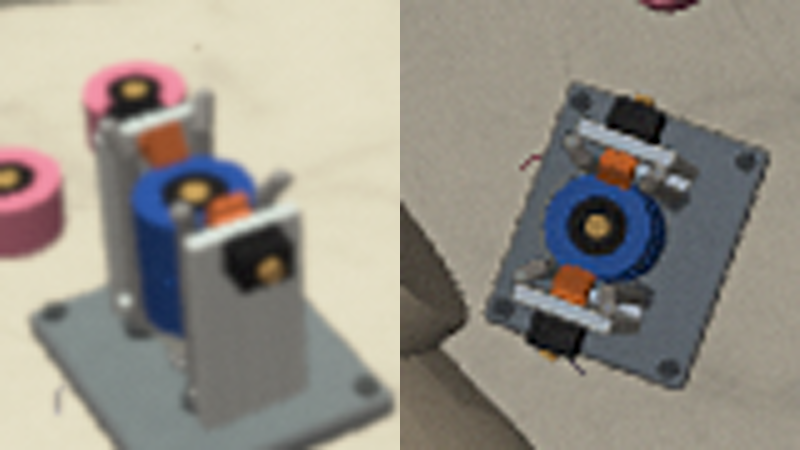

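The two blue chokes are stacked in the shaft. Both orange catches are over the top rim, at (617,168) and (575,285) in the right-hand crop. Top z and centre match the original one-choke readings, and nothing else has moved.

```bash
python3 -c "
from workcell import workorder; print(workorder.close_job())"
```

```text
the job is handed in; nothing more can be done
None
```

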